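# Shut and lock the access panel of a junction box

## Task

The access panel of the grey metal junction box stands ajar on its sprung hinge. With a fingertip set in the slot of its dial, press it shut and, while you hold it down, turn the dial a quarter turn clockwise (seen from above) to its stop, so that the cam catches and the panel stays shut and locked when you let go. Only press and turn, never pull the panel further open, and leave the loose things on the bench where they are.

Things in the scene. Friction and masses are not known exactly. Their poses are not given: they have to be found in the camera images.
- enclosure: grey metal junction box, bolted down left or right of the coffee mill (a wooden parts tray stands at the other side): 170 mm (its x) by 160 mm (its y) by 60 mm high; foot lugs and cable glands stick out up to 12 mm at its y sides. Origin at the centre of its underside, on the bench; x points from the panel's free edge (nearer the robot) to the hinge at the far edge, z up
- hinge (a point): middle of the panel's hinge line, which runs along the box's y at box x = +85 mm, z = 60 mm (underside of the panel). Site axes as the box's. The panel is a 6 mm plate, 170 x 160 mm, that covers the top of the box. A spring lifts it: shutting it takes about 7 N down on the dial's centre, more nearer the hinge
- panel (a joint): angle of the access panel in rad: 0 = shut (hard stop), grows as its free edge rises; starts ajar at about 0.4. When locked and let go it rises to about 0.02 and stays there. If the dial is turned beyond about 0.6 rad before the panel is shut, the cam tongue sits on its keeper bar and the panel cannot shut: turn the dial back first
- dial (a joint): turn of the dial in rad: starts between 0 and 0.25 (unlocked, slot roughly at right angles to the hinge), grows clockwise seen from above, stop at 1.57 (locked: slot parallel to the hinge, in line with the two dark marks beside the collar). It stays where it is left; turning takes about 0.05 Nm plus a little rubbing of the cam
- slot (a point): centre of the slot floor, on the dial's axis. Aluminium dial, 91 mm across, in a black collar (106 mm outside, 12 mm above the slot floor). The slot, 38 mm wide, 12 mm deep, crosses the dial; the collar closes its ends. x along the slot (towards the hinge when unlocked), z out of the panel; tilts and turns with the dial. Panel shut: at x = -20, y = 0, z = 68 mm in the box's frame
- screwdriver: screwdriver with a wooden handle, 187 mm long, lying behind the coffee mill; origin at the centre of its underside
- clothes_peg: wooden clothes peg, 15 x 72 x 12 mm, lying in front of the coffee mill; origin at the centre of its underside
- wax_tin: round flat dark green tin, 72 mm across, 28 mm high, in front of the coffee mill; origin at the centre of its underside
- bobbin: thread bobbin, 28 mm across, 38 mm high, standing; origin at the centre of its underside
- tumbler: clear tumbler, 58 mm across, 79 mm high, standing; origin at the centre of its underside

How it is judged:
On the way, in this order (a step that is already met when the one before it is completed fails the run):
1. the panel is pressed shut (value of joint panel below 0.04 rad), for 0.1 s.
2. the dial is turned to its stop with the panel shut (value of joint panel below 0.04 rad and value of joint dial above 1.25 rad), for 0.2 s.
At the end, for the whole second after the job is handed in: With nothing touching it, the panel stays shut (within 0.04 rad, held by the cam against its spring) with the dial turned to at least 1.25 rad of its 1.57 rad quarter turn, both at rest (all of step 2 and velocity of joint each of panel, dial below 0.02 rad/s).
It fails at once if the panel is lifted instead of pushed (above 0.6 rad) (value of joint panel above 0.6 rad).
It fails at once if a loose bystander is moved more than 30 mm, lifted or carried (distance of any of screwdriver, clothes_peg, wax_tin, bobbin, tumbler from where it was at the start of the episode above 0.03 m).
It also fails if it takes over 45 s, if anything falls off the work surface, if the arm or the gripper's body presses on something with over 40 N, if the wrist force passes 120 N, or if a joint passes its speed limit or range.

## Robot

A 7-joint arm with a two-finger parallel gripper is mounted at the origin on a cart in front of the work surface, level with it; the furniture and walls round the work are solid. World frame = base frame: x ahead of the robot, y to its left, z up, the work surface at z = 0. Lengths are in m, angles in rad, forces in N, time in s.
With the tool pointing down it reaches from about 0.425 to 1.025 m from the base axis. Payload 3.6 kg.
Tool frame: the origin (TCP) lies midway between the tips of the shut fingers; the grasp point (between the pads) lies 19 mm behind it (arm.tcp_to_grasp is the z of the grasp point in the tool frame, in m); z points along the fingers, y is the line along which they close (so a half turn about z gives the same grasp; the last joint's range is limited). The gripper opens to 85 mm and grips with 20 to 120 N. Pads are 22 mm wide; open, the fingers measure 114 mm over their backs; the gripper's body (76 mm by 85 mm) begins 54 mm behind the grasp point. The pads swing forward as they close: fully open they stand 13 mm farther back than shut.
Start: joints at [1.06, 0.591, 0.048, 1.609, -0.033, 0.943, -0.034], TCP at [0.294, -0.663, 0.231] pointing down, gripper open.
Joint ranges: [-2.69, 2.69], [-0.47, 2.24], [-1.27, 1.36], [0.19, 2.51], [-1.53, 4.68], [0.08, 2.07], [-3.09, 3.09]. Speed limits (rad/s): [2.57, 2.57, 3.14, 3.14, 3.14, 3.14, 3.14].

## Interface

Orientations are given as a unit quaternion [w, x, y, z].
In Python, from plant import get_state, vision, job, arm gives the robot as it stands.
- The arm moves only by the tool carry_out, never from a script. Its argument "steps" is a list of rows, each a list of 4 numbers: the shift along the tool's x, y, z in mm, then the turn about the tool's z in rad. In form: [[x, y, z, twist], ...]. A call has 1 to 20 rows; each row is the pose to reach, as a shift and turn from the pose commanded when the call began, along the tool's axes at that moment; what a row does not reach only later rows make up. A row lasts 1/12 s, in which the tool goes at most 41.7 mm and 7.16 degrees, less where a joint would pass 70% of its speed; a pose out of reach is approached as far as the arm can. A call with a gripper value outside its range is refused whole. "fingers" is the opening, from 0 (shut) to 1 (fully open), set as the call begins (left out, the last holds). The fingers move at their own pace and stop on an object; "squeeze" is the grip in N (left out, the last holds). Time passes only in rows, so rows that repeat a pose let the fingers close. It gives the time, the measured TCP pose, the force, the opening and the grip force at its end, in the units of the state.
- get_state(): the state, without advancing time (a new reading comes with each control period).
- vision.camera(name): name is "scene" or "top" or "wrist"; returns the picture (384x512x3 uint8, red, green, blue); there is no depth.
- vision.calibration(name): a dict with "fx", "fy", "cx", "cy" (pixels), "k1" (the pictures are not rectified: a ray, as slopes to the right and down, at radius r is drawn at 1 + k1 r^2 times it, then the intrinsics apply), "world_to_cam" (4x4, takes a point from world to camera coordinates). Camera axes: x right, y up, looking along -z (the intrinsics and any distortion apply to the point x, -y, -z); pixel columns grow to the right and rows downward; lengths in m; the calibration is good to about 2 mm. A picture is of the moment at which its call begins: read the wrist's pose just before it. calibration takes no time and is no camera call; for the wrist camera it gives the pose at the moment of the call.
- job.sign_off(): hands the job in; it is judged then, once.
The state is a dict: "time": time; "q": joint angles; "joint_vel": joint speeds; "tau": joint torques, N m; "tcp_pos": TCP position; "tool_rot": TCP orientation; "contact_force": force on the tool from outside, world axes, zero at the start; "ft_torque": the same for the moment, N m; "width": finger opening in m; "grip_force": force on a finger pad.
Only numpy, scipy, OpenCV 4.12 (cv2) and the standard library are available. Lean on these libraries where they do the work, as an engineer would, in place of code of your own. Each camera call takes 0.05 s, during which the arm holds its last target. There are 200 camera calls.

## Working session

There is one attempt and no reset: what is moved stays moved. The work goes in short steps, Python scripts to look and compute and a tool call to move; the robot and the scene stay as the last step left them, time stands still between calls to the robot, and variables do not carry over. Pictures are saved under pics/ and viewed, at most 10 in all, crops included, and the job is handed in when it is done.

Besides the shell and the picture viewer there is one more tool, called after "Emit:" in YAML: its name, and indented under it one key for each argument. carry_out: Moves the arm, as the interface text tells. Its arguments: {"type":"object","properties":{"steps":{"type":"array"},"fingers":{"type":"number"},"squeeze":{"type":"number"}},"required":["steps"]}

```bash
mkdir -p pics; cat > h.py <<'E'
import numpy as np,cv2
from plant import get_state,vision,job,arm
def snap(n,f):
    c=vision.calibration(n);im=vision.camera(n);cv2.imwrite('pics/'+f,im[:,:,::-1]);np.save('pics/'+f+'.npy',np.array([c],dtype=object),allow_pickle=True);return c,im
def ray(c,u,v):
    K=np.array([[c['fx'],0,c['cx']],[0,c['fy'],c['cy']],[0,0,1.]])
    p=cv2.undistortPoints(np.array([[[u,v]]],float),K,np.array([c['k1'],0,0,0.]))[0,0]
    M=np.array(c['world_to_cam']);R=M[:3,:3];o=-R.T@M[:3,3];d=R.T@np.array([p[0],-p[1],-1]);return o,d/np.linalg.norm(d)
def onz(c,u,v,z):
    o,d=ray(c,u,v);return o+d*(z-o[2])/d[2]
def cal(f): return np.load('pics/'+f+'.npy',allow_pickle=True)[0]
E
python3 - <<'E'
from h import *
s=get_state();print(s)
a=snap('top','top1.png');b=snap('scene','sc1.png')
print(np.round(a[0]['world_to_cam'],2),a[0]['fx'])
E
```

```text
{'time': 0.0, 'q': array([ 1.06047392,  0.59209156,  0.04831045,  1.60986813, -0.03334393,
        0.94268121, -0.03370341]), 'joint_vel': array([-9.41414251e-04, -6.63956090e-04, -5.64000418e-04, -7.48414371e-05,
        1.73975218e-03, -1.38472806e-03, -7.63559792e-04]), 'tau': array([-1.02312675e-03, -5.48691738e+01,  1.54684290e+00, -1.98123550e+01,
        9.50701389e-03,  8.95104575e-03, -4.81381974e-06]), 'tcp_pos': array([ 0.29318818, -0.66214927,  0.23014392]), 'tool_rot': array([-1.08609912e-03,  9.78356000e-01,  2.06925782e-01, -2.78899339e-04]), 'contact_force': array([-0.05540027,  0.27700142, -0.56255465]), 'ft_torque': array([-0.04245533,  0.06650613, -0.03046167]), 'grip_force': 0.0, 'width': 0.08559058874460865}
[[-0.01 -1.   -0.02 -0.03]
 [ 1.   -0.01  0.09 -0.56]
 [-0.09 -0.02  1.   -1.17]
 [ 0.    0.    0.    1.  ]] 478.5696457706909
```

View pics/top1.png

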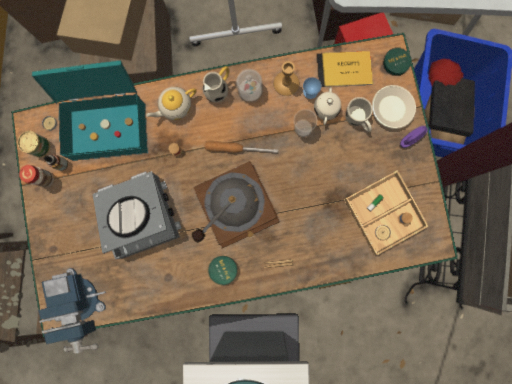

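View pics/sc1.png

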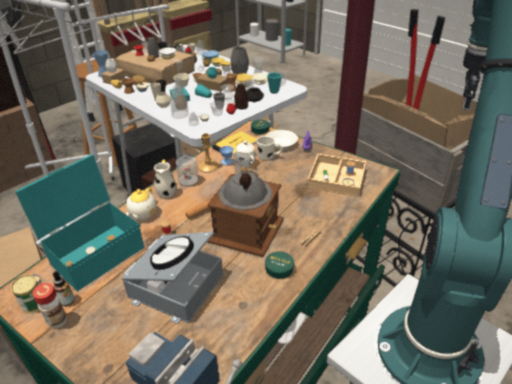

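The box is on the left (top view around (137,213)), with its dial at about (128,216). The vise is in front of it at (70,305) and the mill to its right at (235,203).

```bash
python3 - <<'E'
import cv2,numpy as np
a=cv2.imread('pics/top1.png')[160:270,80:200];b=cv2.imread('pics/sc1.png')[220:330,110:230]
a=cv2.resize(a,None,fx=3.3,fy=3.3,interpolation=2);b=cv2.resize(b,None,fx=3.3,fy=3.3,interpolation=2)
cv2.imwrite('pics/c1.png',np.hstack([a,b]))
E
```

```text
(no output)
```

View pics/c1.png

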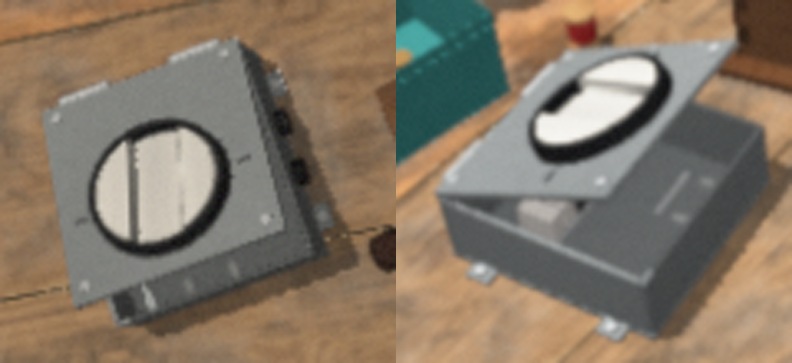

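```bash
python3 - <<'E'
from h import *
c=cal('top1.png')
P=lambda x,y,z:onz(c,80+x/3.3,160+y/3.3,z)
hl=P(45,112,.066);hr=P(237,40,.066);fl=P(78,305,.132);fr=P(283,232,.132)
for p in(hl,hr,fl,fr):print(p.round(4))
H=(hl+hr)/2;F=(fl+fr)/2;v=H-F;print('H',H,'yaw',np.arctan2(v[1],v[0]),np.linalg.norm(v),np.linalg.norm(hl-hr),'yawhinge',np.arctan2(*(hl-hr)[1::-1])-np.pi/2)
a=P(130,140,.095);b=P(135,243,.125);print('slot yaw',np.arctan2(*(a-b)[1::-1]))
print('dial collar centre',P(160,186,.06+.048+.011))
for u,v,z in[(235,203,.1),(223,270,.03),(280,265,.01),(198,236,.02),(175,149,.02),(70,305,.08)]:print(u,v,onz(c,u,v,z).round(3))
E
```

```text
[0.5768 0.3657 0.066 ]
[0.6284 0.2191 0.066 ]
[0.4337 0.315  0.132 ]
[0.4835 0.1694 0.132 ]
H [0.60255876 0.29239047 0.066     ] yaw 0.335334066320157 0.16608862232376798 0.15546551533316605 yawhinge 0.3383784793507638
slot yaw 0.18293145080730067
dial collar centre [0.51710678 0.26060569 0.119     ]
235 203 [0.547 0.013 0.1  ]
223 270 [0.387 0.048 0.03 ]
280 265 [ 0.397 -0.093  0.01 ]
198 236 [0.472 0.112 0.02 ]
175 149 [0.694 0.171 0.02 ]
70 305 [0.306 0.418 0.08 ]
```

Emit:
carry_out:
  steps:
    - [0, 0, -150, 0]
    - [0, 0, -150, 0]
    - [0, 0, -150, 0]
    - [0, 0, -150, 0]
    - [30, -40, -150, -0.1]
    - [60, -80, -150, -0.2]
    - [85, -110, -150, -0.3]
    - [110, -144, -150, -0.4]
    - [135, -177, -150, -0.5]
    - [160, -210, -150, -0.6]
    - [185, -242, -150, -0.7]
    - [210, -275, -150, -0.8]
    - [235, -308, -150, -0.9]
    - [260, -341, -150, -1.0]
    - [285, -373, -150, -1.1]
    - [310, -406, -150, -1.2]
    - [335, -439, -150, -1.3]
    - [360, -472, -150, -1.337]
    - [385, -505, -150, -1.337]
    - [410, -537, -150, -1.337]
  fingers: 0.365

```text
time: 1.77
tcp_pos: [0.4483, -0.0128, 0.3812]
tool_rot: [0.0, 0.64, 0.769, -0.0]
contact_force: [1.5, -0.3, -0.1]
width: 0.0313
grip_force: 0.0
```

```bash
cat > st.py <<'E'
from h import *
from scipy.spatial.transform import Rotation as R
s=get_state();q=s['tool_rot'];M=R.from_quat(np.r_[q[1:],q[0]]).as_matrix()
print(s['time'],'tcp',s['tcp_pos'].round(4),'ty yaw',np.arctan2(M[1,1],M[0,1]).round(4),'z',M[:,2].round(3),'F',s['contact_force'].round(1),'w',round(s['width'],4),'q',s['q'].round(2))
import sys
if len(sys.argv)>2:
    t=np.array([float(v) for v in sys.argv[1:4]]);print('shift mm',(M.T@(t-s['tcp_pos'])*1000).round(1),'twist',np.arctan2(M[1,1],M[0,1])-float(sys.argv[4]))
E
python3 st.py .514 .2615 .2 .183
```

```text
1.7667 tcp [ 0.4483 -0.0128  0.3812] ty yaw 0.1827 z [-0.    -0.001 -1.   ] F [ 1.5 -0.3 -0.1] w 0.0313 q [ 0.44  0.09 -0.55  2.    0.06  1.07  0.05]
shift mm [257.9 114.5 181. ] twist -0.00026888754475362653
```

Emit:
carry_out:
  steps:
    - [37, 16, 0, 0]
    - [74, 33, 0, 0]
    - [111, 49, 0, 0]
    - [148, 66, 0, 0]
    - [185, 82, 0, 0]
    - [222, 98, 0, 0]
    - [258, 114, 0, 0]
    - [258, 114, 40, 0]
    - [258, 114, 80, 0]
    - [258, 114, 120, 0]
    - [258, 114, 160, 0]
    - [258, 114, 180, 0]
    - [258, 114, 180, 0]
    - [258, 114, 180, 0]

```text
time: 2.93
tcp_pos: [0.5133, 0.2594, 0.2003]
tool_rot: [-0.001, 0.639, 0.769, -0.001]
contact_force: [0.4, 0.3, 0.1]
width: 0.0312
grip_force: 0.0
```

```bash
python3 st.py .514 .2615 .16 .183; python3 - <<'E'
from h import *
snap('wrist','w1.png')
E
```

```text
2.9333 tcp [0.5133 0.2594 0.2003] ty yaw 0.1832 z [-0.003 -0.001 -1.   ] F [0.4 0.3 0.1] w 0.0312 q [-0.1   0.51 -0.61  1.96  0.39  0.8  -0.75]
shift mm [ 2.   1.2 40.3] twist 0.0002141090465076767
```

View pics/w1.png

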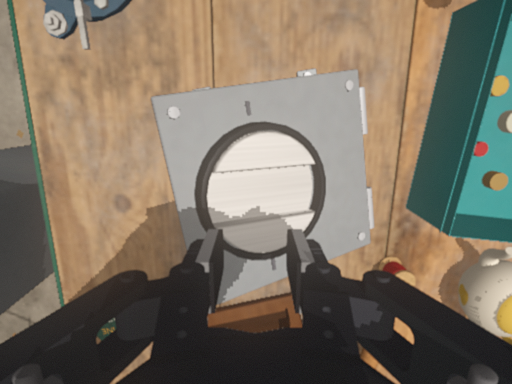

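The wrist view shows the slot between an upper edge from (205,170) to (313,165) and a lower edge from (215,222) to (313,212). Its centre is near (262,193). I'll check this against my estimate.

```bash
python3 - <<'E'
from h import *
c=cal('w1.png')
# ring inner edge at floor level-ish; slot edges at near(high) and far ends
for z in(.108,.114):print('ctr',onz(c,261,193,z).round(4))
# dial top surface: panel coords: near end a bit higher. left in image = near robot
def yaw(p,q):
    a=onz(c,*p,.137-.005);b=onz(c,*q,.102);d=b-a;return np.arctan2(d[1],d[0]),a.round(4),b.round(4)
print(yaw((210,173),(313,165)),yaw((218,221),(313,212)))
E
```

```text
ctr [0.517  0.2626 0.108 ]
ctr [0.5166 0.2641 0.114 ]
(np.float64(0.18757495767943033), array([0.4781, 0.2764, 0.132 ]), array([0.5532, 0.2907, 0.102 ])) (np.float64(0.1395122990709525), array([0.4888, 0.2427, 0.132 ]), array([0.562, 0.253, 0.102]))
```

Emit:
carry_out:
  steps:
    - [4, 6, 20, 0]
    - [4, 6, 40, 0]
    - [4, 6, 55, 0]
    - [4, 6, 65, 0]
    - [4, 6, 72, 0]
    - [4, 6, 78, 0]
    - [4, 6, 82, 0]
    - [4, 6, 82, 0]

```text
time: 3.65
tcp_pos: [0.5193, 0.2649, 0.1194]
tool_rot: [0.0, 0.64, 0.769, 0.0]
contact_force: [-0.4, 0.9, 0.5]
width: 0.0312
grip_force: 0.0
```

```bash
python3 st.py; python3 - <<'E'
from h import *
snap('wrist','w2.png')
E
```

```text
3.65 tcp [0.5193 0.2649 0.1194] ty yaw 0.183 z [ 0.  0. -1.] F [-0.4  0.9  0.5] w 0.0312 q [-0.17  0.62 -0.53  2.    0.5   0.66 -0.84]
```

View pics/w2.png

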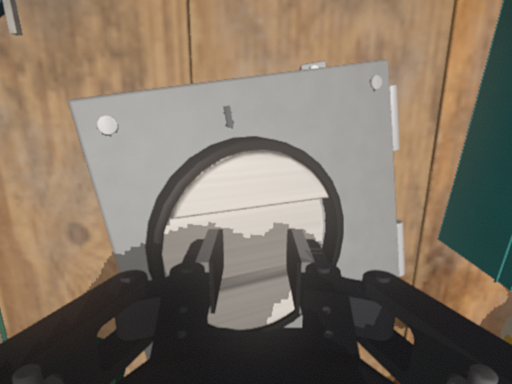

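The shut-in fingers sit laterally centred in the slot: tips at about rows 230–272, slot walls at about 214 and 286. There's no contact yet, so I'll press down along the panel's arc.

Emit:
carry_out:
  steps:
    - [0, 0, 5, 0]
    - [0, 0, 10, 0]
    - [-0.5, -2, 15, 0]
    - [-0.5, -4, 20, 0]
    - [-1, -6, 25, 0]
    - [-1, -8, 30, 0]
    - [-1.5, -10, 35, 0]
    - [-1.5, -11, 40, 0]
    - [-2, -12, 44, 0]
    - [-2, -13, 46, 0]
    - [-2, -13, 46, 0]

```text
time: 4.62
tcp_pos: [0.5066, 0.2607, 0.073]
tool_rot: [-0.0, 0.639, 0.769, 0.0]
contact_force: [3.4, 0.7, 4.0]
width: 0.031
grip_force: 2.0
```

```bash
python3 st.py
```

```text
4.6167 tcp [0.5066 0.2607 0.073 ] ty yaw 0.1831 z [-0.  0. -1.] F [3.4 0.7 4. ] w 0.031 q [-0.22  0.67 -0.47  2.05  0.56  0.55 -0.91]
```

Emit:
carry_out:
  steps:
    - [0, -1, 3, 0]
    - [0, -1, 6, 0]
    - [0, -1, 9, 0]
    - [0, -1, 11, 0]
    - [0, -1, 13, 0]
    - [0, -1, 13, 0]

```text
time: 5.12
tcp_pos: [0.5063, 0.2607, 0.0668]
tool_rot: [0.003, 0.639, 0.769, -0.0]
contact_force: [-5.6, -6.8, 53.9]
width: 0.0313
grip_force: 26.9
```

```bash
python3 st.py; python3 - <<'E'
from h import *
snap('wrist','w3.png');snap('scene','sc3.png')
a=cv2.imread('pics/w3.png');b=cv2.imread('pics/sc3.png')[220:330,90:236]
cv2.imwrite('pics/c3.png',np.hstack([cv2.resize(a,(400,300)),cv2.resize(b,(398,300))]))
E
```

```text
5.1167 tcp [0.5063 0.2607 0.0668] ty yaw 0.1831 z [ 0.004 -0.004 -1.   ] F [-5.6 -6.8 53.9] w 0.0313 q [-0.23  0.67 -0.45  2.05  0.58  0.54 -0.93]
```

View pics/c3.png

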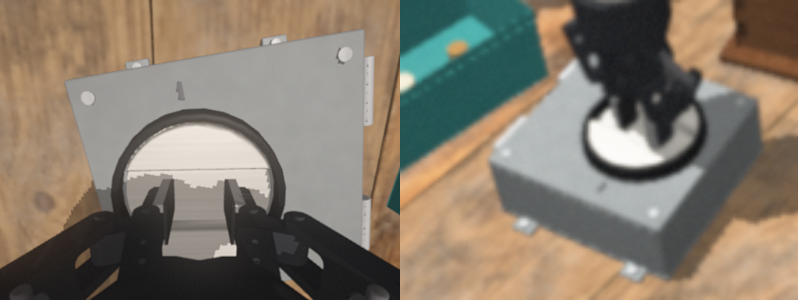

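Panel is shut, but 54 N is more force than needed. I'll ease off to about 25 N and turn.

Emit:
carry_out:
  steps:
    - [0, 0, -3.5, 0]
    - [0, 0, -3.5, 0]
    - [0, 0, -3.5, 0.1]
    - [0, 0, -3.5, 0.2]
    - [0, 0, -3.5, 0.3]
    - [0, 0, -3.5, 0.4]
    - [0, 0, -3.5, 0.5]
    - [0, 0, -3.5, 0.6]
    - [0, 0, -3.5, 0.7]
    - [0, 0, -3.5, 0.8]
    - [0, 0, -3.5, 0.9]
    - [0, 0, -3.5, 1.0]
    - [0, 0, -3.5, 1.1]
    - [0, 0, -3.5, 1.2]
    - [0, 0, -3.5, 1.3]
    - [0, 0, -3.5, 1.4]
    - [0, 0, -3.5, 1.4]

```text
time: 6.63
tcp_pos: [0.5057, 0.2604, 0.0671]
tool_rot: [0.0, 0.985, 0.174, 0.0]
contact_force: [-2.4, -1.4, 30.2]
width: 0.0312
grip_force: 14.9
```

```bash
python3 st.py; python3 -c "
from h import *
print(get_state()['ft_torque'])"
```

```text
6.6333 tcp [0.5057 0.2604 0.0671] ty yaw -1.2213 z [ 0.001 -0.    -1.   ] F [-2.4 -1.4 30.2] w 0.0312 q [-0.49  0.64 -0.09  2.07  0.13  0.44 -1.9 ]
[-0.41388213  0.66545828 -0.05621179]
```

Emit:
carry_out:
  steps:
    - [0, 0, 0, 0.08]
    - [0, 0, 0, 0.16]
    - [0, 0, 0, 0.22]
    - [0, 0, 0, 0.26]
    - [0, 0, 0, 0.26]

```text
time: 7.05
tcp_pos: [0.5068, 0.261, 0.0672]
tool_rot: [-0.001, 0.999, 0.046, 0.001]
contact_force: [-2.1, -1.2, 27.8]
width: 0.0312
grip_force: 13.9
```

```bash
python3 st.py; python3 -c "
from h import *
print(get_state()['ft_torque'])
snap('wrist','w4.png')"
```

```text
7.05 tcp [0.5068 0.261  0.0672] ty yaw -1.4784 z [ 0.003  0.001 -1.   ] F [-2.1 -1.2 27.8] w 0.0312 q [-0.54  0.64 -0.03  2.07  0.04  0.44 -2.07]
[-3.04846928e-01  2.25805895e-01 -7.07889017e-05]
```

View pics/w4.png

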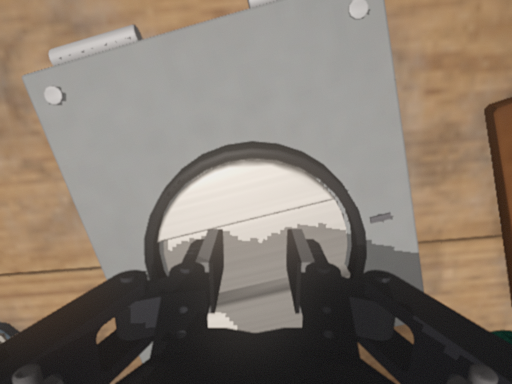

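The slot edge, from (162,240) to (330,200), is nearly parallel to the hinge edge, so the dial is at about 1.5. I'll nudge it a little further to be sure, twist back to free the fingers, and lift.

Emit:
carry_out:
  steps:
    - [0, 0, 0, 0.05]
    - [0, 0, 0, 0.1]
    - [0, 0, 0, 0.1]

```text
time: 7.35
tcp_pos: [0.5071, 0.2612, 0.0672]
tool_rot: [-0.001, 1.0, -0.004, 0.002]
contact_force: [-0.1, -1.4, 27.9]
width: 0.031
grip_force: 14.5
```

```bash
python3 st.py; python3 -c "
from h import *
print(get_state()['ft_torque'])"
```

```text
7.35 tcp [0.5071 0.2612 0.0672] ty yaw -1.5784 z [ 0.003  0.002 -1.   ] F [-0.1 -1.4 27.9] w 0.031 q [-0.55  0.64 -0.    2.07  0.    0.43 -2.13]
[-0.27151103  0.16559981  0.06371209]
```

Emit:
carry_out:
  steps:
    - [0, 0, -2, 0]
    - [0, 0, -4, 0]
    - [0, 0, -8, 0]
    - [0, 0, -15, 0]
    - [0, 0, -30, 0]
    - [0, 0, -60, 0]
    - [0, 0, -100, 0]
    - [0, 0, -140, 0]
    - [0, 0, -140, 0]
    - [0, 0, -140, 0]

```text
time: 8.18
tcp_pos: [0.505, 0.26, 0.2054]
tool_rot: [-0.0, 1.0, -0.003, 0.0]
contact_force: [-0.6, -1.5, -1.1]
width: 0.0315
grip_force: 0.0
```

```bash
python3 st.py; python3 - <<'E'
from h import *
snap('wrist','w5.png');snap('scene','sc5.png')
a=cv2.imread('pics/w5.png');b=cv2.imread('pics/sc5.png')[220:330,90:236]
cv2.imwrite('pics/c5.png',np.hstack([cv2.resize(a,(400,300)),cv2.resize(b,(398,300))]))
E
```

```text
8.1833 tcp [0.505  0.26   0.2054] ty yaw -1.5774 z [ 0.     0.001 -1.   ] F [-0.6 -1.5 -1.1] w 0.0315 q [-0.56  0.43  0.    1.99 -0.    0.72 -2.13]
```

View pics/c5.png

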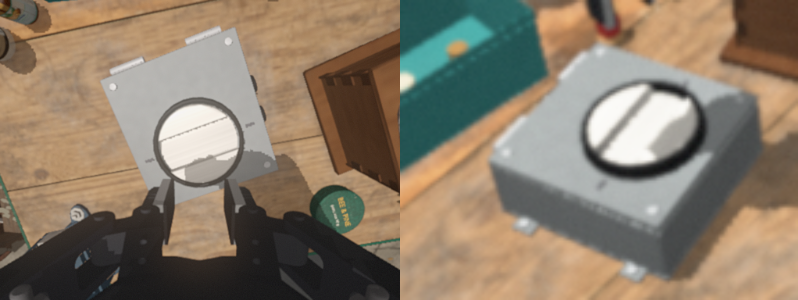

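The panel stays shut. The slot edge, from (162,138) to (230,117), lies within about 0.06 rad of the hinge line and in line with the marks. I'm handing the job in.

```bash
python3 -c "
from h import *
print(job.sign_off())"
```

```text
the job is handed in; nothing more can be done
None
```

The panel is pressed shut, the dial is turned to about its stop so the cam holds, and the job is handed in; no verdict came back, but the last pictures, taken after I let go, showed the panel still shut.

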